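Free the mixing ball and press the finish flask into the shaker's sprung ring

ROBOT

A 6-joint arm with a two-finger parallel gripper is mounted at the origin on the work surface. World frame = base frame: x ahead of the robot, y to its left, z up, the work surface at z = 0. Lengths are in mm, angles in rad, forces in N, time in s.
With the tool pointing down it reaches from about 350 to 975 mm from the base axis. Payload 4.9 kg.
Tool frame: the origin (TCP) lies midway between the tips of the shut fingers; the grasp point (between the pads) lies 19 mm behind it; z points along the fingers, y is the line along which they close (so a half turn about z gives the same grasp; the last joint's range is limited). The gripper opens to 85 mm and grips with 20 to 120 N. Pads are 22 mm wide; open, the fingers measure 114 mm over their backs; the gripper's body (76 mm by 85 mm) begins 54 mm behind the grasp point. The pads swing forward as they close: fully open they stand 13 mm farther back than shut.
Start: joints at [-1.349, 0.053, 1.613, -0, 1.476, -0.119], TCP at [208.895, -589.037, 231.304] pointing down, gripper open.
Joint ranges: [-3.01, 3.01], [-1.01, 2.22], [0.06, 2.58], [-1.02, 4.17], [0.09, 2.62], [-3.14, 3.14]. Speed limits (rad/s): [2.57, 2.57, 3.14, 3.14, 3.14, 3.14].

INTERFACE

Orientations are given as [roll, pitch, yaw] about the fixed x, y, z axes, in that order (R = Rz(yaw) Ry(pitch) Rx(roll)).
In Python, from bench import r gives the robot as it stands.
- The arm moves only by the shell command python3 -m crank 'ROWS' [FORCE]. ROWS is JSON, a list of rows, each an object with "offset": the shift along the tool's x, y, z as a fraction of full scale, a list of three; "delta_rot": the turn, a rotation vector about the tool's x, y, z as a fraction of full scale, a list of three; "jaw": the opening, from -1 (shut) to 1 (fully open). A call has 1 to 5 rows; each row is the pose to reach, as a shift and turn from the pose commanded when the call began, along the tool's axes at that moment, turning the shorter way round; what a row does not reach only later rows make up. Full scale, the value 1, is 1 m for a shift and 360 degrees for a turn. A row lasts 1/8 s, in which the tool goes at most 62.5 mm and 10.7 degrees, less where a joint would pass 70% of its speed; a pose out of reach is approached as far as the arm can. A call with a number of a shift or a turn outside -1 to 1 is refused whole. A call with a gripper value outside its range is refused whole. The fingers move at their own pace and stop on an object; FORCE is the grip in N (left out, the last holds). Time passes only in rows, so rows that repeat a pose let the fingers close. It gives the time, the measured TCP pose, the force, the opening and the grip force at its end, in the units of the state.
- r.observe(): the state, without advancing time (a new reading comes with each control period).
- r.capture(name): name is "scene" or "top"; returns a dict with "img" (400x640x3 uint8, blue, green, red), "range_z" (400x640 float32, mm along the optical axis (not along the pixel's ray), 0 where there is no reading), "K" (3x3 intrinsics, pixels), "xyz" and "orientation" of the camera in the world. Camera axes: x right, y up, looking along -z (the intrinsics and any distortion apply to the point x, -y, -z); pixel columns grow to the right and rows downward; lengths in mm; the calibration is good to about 2 mm. A picture is of the moment at which its call begins.
- r.sign_off(): hands the job in; it is judged then, once.
The state is a dict: "time": time; "q": joint angles; "joint_vel": joint speeds; "joint_efforts": joint torques, N m; "tcp_pos": TCP position; "tcp_rot": TCP orientation; "ft_force": force on the tool from outside, world axes, zero at the start; "moment": the same for the moment, N m; "width": finger opening in mm; "finger_force": force on a finger pad.
Only numpy, scipy, OpenCV 4.12 (cv2) and the standard library are available. Lean on these libraries where they do the work, as an engineer would, in place of code of your own. Each camera call takes 0.05 s, during which the arm holds its last target. There are 200 camera calls.

TASK

Pick up the round-bellied amber flask, tip it to about 40 degrees in the air so that the mixing ball sealed inside rolls off the bottom, and bring it upright again. Then seat its belly in the steel ring of the sprung shaker cradle and press it down until the ring is at its lower stop. Finish while still holding the flask upright and pressed down there; leave everything else on the bench where it stands.

Things in the scene. Friction and masses are not known exactly. Their poses are not given: they have to be found in the camera images.
- flask_bulb (a point): Centre of the round belly of the flask to handle: amber glass, closed with a cork, 138 mm tall, about 0.2 to 0.3 kg. Belly a ball of 76 mm diameter; flat foot of 40 mm diameter 39 mm below this point; above it a straight neck of 30 mm diameter from 29 to 89 mm above this point, then a cork of 24 mm diameter, 10 mm high. z points along the flask's axis to the cork.
- flask_neck (a point): Point on the flask's axis near the middle of its neck (30 mm diameter), 60 mm above the belly's centre and 99 mm above the foot; where to grip. z points to the cork.
- ring_top (a point): Centre of the upper face of the cradle's level steel ring: bore 56 mm, outside 80 mm, 8 mm thick, with three ears on guide posts with coil springs at 52 mm from the axis, on a round base plate of 136 mm diameter. At rest this point is 72 mm above the bench, the posts' tips 86 mm; it moves with the ring. The flask's belly seats in the bore with its centre about 26 mm above this point. z points up.
- ring (a joint): How far the ring is pressed down, m: 0 at rest, 0.024 at its lower stop, where the flask's foot still clears the base. The spring needs about 3.5 N to start moving (the flask's own weight does not press it down) and about 10 N at the stop; it springs back when let go.
- bottle_mid (a point): Bystander: centre of a straight-sided amber bottle with a cork, 56 mm diameter, 128 mm tall, upright on the bench. Not the flask.
- tin_mid (a point): Bystander: centre of an upright paper-labelled varnish tin, 77 mm diameter, 86 mm tall.
- tin_lid: Bystander: the tin's steel lid lying flat, 72 mm diameter, 7 mm thick; origin under its centre.
- sanding_block: Bystander: cork sanding block 100 x 60 x 32 mm; origin under its centre.
- chisel: Bystander: slim hand tool with a wooden handle, 220 mm long, lying along its x axis.
- brush: Bystander: varnish brush, 200 mm long, lying along its x axis.
- burnisher: Bystander: wooden veneer presser, 90 x 60 mm, with a black knob, 70 mm tall; origin under its centre.
There are look-alikes about, which are no part of the job. What is shaped like the part that bears ring_top but white is not meant.

How it is judged (in metres and radians):
On the way, in this order (a step that is already met when the one before it is completed fails the run):
1. the flask is lifted clear of the bench in the gripper (height (world z) of flask_bulb above 0.065 m and contact force between the fingers and flask above 1.5 N), for 0.2 s.
2. it is tipped to about 40 degrees (30 to 50) in the air (angle between flask_bulb's own z axis and vertical between 0.52 and 0.87 rad and height (world z) of flask_bulb above 0.065 m and contact force between flask and ring below 0.1 N), for 0.2 s.
3. it is upright again (within 8 degrees) in the air, before it touches the ring (angle between flask_bulb's own z axis and vertical below 0.14 rad and height (world z) of flask_bulb above 0.065 m and contact force between flask and ring below 0.1 N), for 0.2 s.
At the end, for the whole second after the job is handed in: The flask is seated in the ring (belly's centre within 5 mm of the ring's axis and 20 to 30 mm above its upper face), upright within 8 degrees, still held by the fingers, pressing on the ring with more than 5 N, and the ring is at rest at least 19.5 mm down of its 24 mm travel (value of joint ring above 0.0195 m and velocity of joint ring between -0.01 and 0.01 m/s and contact force between flask and ring above 5 N and horizontal distance between flask_bulb and ring_top below 0.005 m and z of flask_bulb in the frame of ring_top between 0.02 and 0.03 m and angle between flask_bulb's own z axis and vertical below 0.14 rad and contact force between the fingers and flask above 1.5 N); the arm keeps its last pose, push and grip.
It fails at once if the flask is tipped far over (more than 60 degrees) (angle between flask_bulb's own z axis and vertical above 1.05 rad).
It fails at once if a bystander is shifted by more than 30 mm (distance of any of bottle_mid, tin_mid, tin_lid, sanding_block, chisel, brush, burnisher from where it was at the start of the episode above 0.03 m).
It also fails if it takes over 48 s, if anything falls off the work surface, if the arm or the gripper's body presses on something with over 40 N, if the wrist force passes 120 N, or if a joint passes its speed limit or range.

## Working session

There is one attempt and no reset: what is moved stays moved. The work goes in short steps, Python scripts to look and compute and a shell command to move; the robot and the scene stay as the last step left them, time stands still between calls to the robot, and variables do not carry over. Pictures are saved under pics/ and viewed, at most 10 in all, crops included, and the job is handed in when it is done.

```bash
mkdir -p pics; ls; cat > h.py <<'E'
import numpy as np, cv2
from scipy.spatial.transform import Rotation as R
from bench import r
def cloud(c):
    K=c["K"]; z=c["range_z"].astype(float); v,u=np.mgrid[0:z.shape[0],0:z.shape[1]]
    p=np.stack([(u-K[0][2])/K[0][0]*z,-(v-K[1][2])/K[1][1]*z,-z],-1)
    o=np.array(c["orientation"])
    M=R.from_euler('xyz',o).as_matrix() if o.size==3 else o
    return p@M.T+np.array(c["xyz"])
E
python3 - <<'E'
from h import *
import pickle
for n in ("scene","top"):
    c=r.capture(n); cv2.imwrite(f"pics/{n}1.png",c["img"]); print(n,{k:np.round(v,3).tolist() for k,v in c.items() if k in("K","xyz","orientation")},[k for k in c])
    pickle.dump(c,open(n+"1.pkl","wb"))
print(r.observe())
E
```

```text
pics
scene {'K': [[406.614, 0.0, 313.415], [0.0, 406.614, 194.457], [0.0, 0.0, 1.0]], 'xyz': [1083.237, 11.483, 776.773], 'orientation': [0.687, 0.012, 1.654]} ['img', 'range_z', 'K', 'xyz', 'orientation']
top {'K': [[400.051, 0.0, 319.548], [0.0, 400.051, 205.495], [0.0, 0.0, 1.0]], 'xyz': [365.696, -45.863, 988.702], 'orientation': [0.181, -0.03, -1.576]} ['img', 'range_z', 'K', 'xyz', 'orientation']
{'time': 0.1, 'q': array([-1.34901522e+00,  5.32773060e-02,  1.61417745e+00, -2.04990078e-05,
        1.47598916e+00, -1.18997354e-01]), 'joint_vel': array([ 0.00161761, -0.00152125, -0.0012606 , -0.0005777 ,  0.00160973,
       -0.00141628]), 'joint_efforts': array([ 4.07483194e-04, -3.94899344e+01, -3.71364534e+01, -4.86587624e-05,
        3.89180146e-03, -3.53819723e-05]), 'tcp_pos': array([ 208.75833621, -588.50054837,  230.18194261]), 'tcp_rot': array([-3.13975206e+00, -1.99517236e-04,  3.40780235e-01]), 'ft_force': array([-0.04016904,  0.9079863 ,  0.0254747 ]), 'moment': array([-0.00208179, -0.0254182 , -0.01399718]), 'finger_force': 0.0, 'width': 85.32727754321976}
```

View pics/scene1.png

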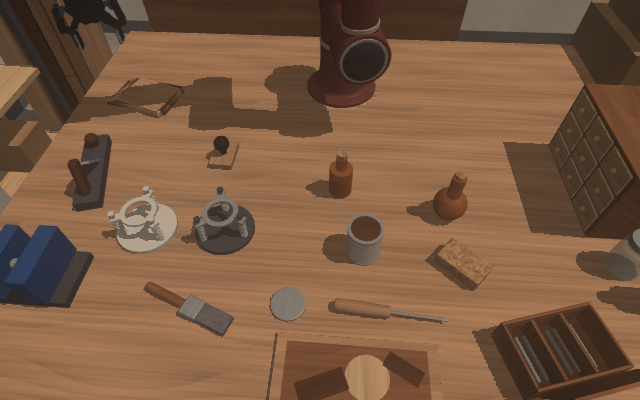

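View pics/top1.png

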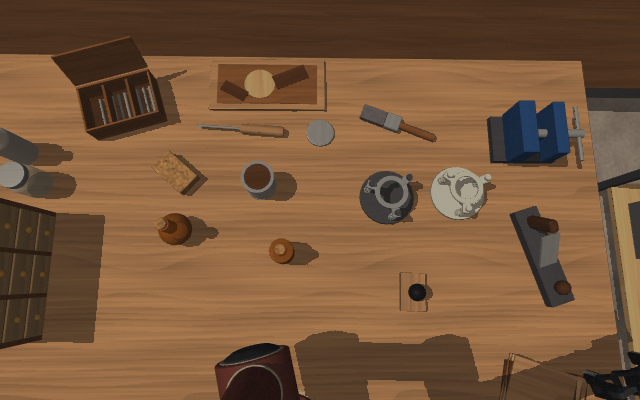

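The flask's belly is at scene (450,203), with its neck up to (457,178); in the top view it is at (174,229). The dark cradle's ring is at scene (219,210) and top (391,192). The white look-alike stands beside it.

```bash
cat > m.py <<'E'
from h import *
from scipy.optimize import least_squares
import pickle,sys
def sph(P,r0=38):
    f=lambda x:np.linalg.norm(P-x[:3],axis=1)-r0
    s=least_squares(f,[*P.mean(0)[:2],39],loss='soft_l1'); return s.x,np.std(s.fun)
def circ(P,r0):
    s=least_squares(lambda x:np.hypot(P[:,0]-x[0],P[:,1]-x[1])-r0,P.mean(0)[:2],loss='soft_l1'); return s.x,np.std(s.fun)
E
python3 - <<'E'
from m import *
for n,fb,rb in (("scene",(425,165,475,225),(190,180,260,255)),("top",(150,205,200,250),(355,165,418,228))):
    c=pickle.load(open(n+"1.pkl","rb")); X=cloud(c); ok=c["range_z"]>0
    g=lambda b:X[b[1]:b[3],b[0]:b[2]][ok[b[1]:b[3],b[0]:b[2]]]
    P=g(fb); P=P[P[:,2]>8]
    b=P[(P[:,2]>15)&(P[:,2]<62)]; k=P[(P[:,2]>75)&(P[:,2]<125)]
    print(n,"belly",sph(b),len(b),"neck",circ(k,15),len(k),"maxz",P[:,2].max())
    Q=g(rb); t=Q[(Q[:,2]>66)&(Q[:,2]<78)]; print("ring",len(t),np.median(t,0),cv2.minEnclosingCircle(t[:,:2].astype(np.float32)), circ(t,34), "tips",Q[Q[:,2]>80].round().tolist())
    print("table z",np.median(X[230:300,300:350][...,2]) )
    A=X[...,2]; 
    if n=="top":
        for nm,(u,v) in dict(bottle=(281,250),tin=(257,175),lid=(320,132),block=(176,172),burn=(417,292),chisel=(262,130),brush=(400,122),white=(460,190)).items(): print(nm,X[v,u].round())
E
```

```text
scene belly (array([483.55928223, 266.57715507,  39.0320548 ]), np.float64(1.0431416101126127)) 460 neck (array([483.48794259, 266.3603859 ]), np.float64(1.0193020734845732)) 232 maxz 140.37744254807978
ring 684 [ 580.65575968 -247.39438752   71.53436013] ((568.516845703125, -244.21885681152344), 62.36592483520508) (array([ 571.26974182, -243.83815693]), np.float64(8.7721545293696)) tips [[514.0, -258.0, 87.0], [513.0, -256.0, 86.0], [514.0, -254.0, 87.0], [512.0, -252.0, 85.0], [514.0, -249.0, 87.0], [515.0, -260.0, 85.0], [517.0, -257.0, 87.0], [516.0, -256.0, 86.0], [514.0, -254.0, 84.0], [516.0, -251.0, 86.0], [516.0, -248.0, 87.0], [520.0, -259.0, 87.0], [520.0, -257.0, 87.0], [520.0, -254.0, 87.0], [519.0, -252.0, 86.0], [519.0, -250.0, 86.0], [518.0, -249.0, 85.0], [515.0, -247.0, 82.0], [523.0, -258.0, 87.0], [521.0, -257.0, 84.0], [520.0, -255.0, 84.0], [522.0, -252.0, 86.0], [523.0, -249.0, 87.0], [520.0, -248.0, 84.0], [522.0, -259.0, 82.0], [524.0, -256.0, 85.0], [524.0, -254.0, 85.0], [524.0, -251.0, 86.0], [523.0, -250.0, 84.0], [523.0, -248.0, 84.0], [525.0, -254.0, 82
[... 3784 characters left out ...]
518.0, -257.0, 86.0], [518.0, -260.0, 85.0], [516.0, -247.0, 80.0], [515.0, -247.0, 87.0], [516.0, -250.0, 85.0], [515.0, -252.0, 87.0], [516.0, -255.0, 85.0], [515.0, -257.0, 85.0], [515.0, -259.0, 86.0], [513.0, -247.0, 88.0], [513.0, -250.0, 85.0], [513.0, -252.0, 87.0], [513.0, -255.0, 86.0], [513.0, -256.0, 88.0], [513.0, -259.0, 86.0], [511.0, -248.0, 82.0], [511.0, -250.0, 85.0], [511.0, -252.0, 86.0], [511.0, -254.0, 87.0], [511.0, -257.0, 85.0], [509.0, -252.0, 85.0]]
table z -0.28234701438378806
bottle [426.  10. 128.]
tin [602.  70.  87.]
lid [738. -79.   6.]
block [623. 275.  32.]
burn [ 335. -294.   69.]
chisel [736.  69.  23.]
brush [ 761. -284.   22.]
white [ 584. -431.   13.]
```

```bash
python3 - <<'E'
from h import *
import pickle
a=pickle.load(open("scene1.pkl","rb"))["img"]; b=pickle.load(open("top1.pkl","rb"))["img"]
k=lambda i,x,y:cv2.resize(i[y:y+70,x:x+90],(400,300),interpolation=cv2.INTER_CUBIC)
cv2.imwrite("pics/crop1.png",np.vstack([np.hstack([k(a,410,160),k(a,175,180)]),np.hstack([k(b,130,195),k(b,345,158)])]))
E
```

```text
(no output)
```

View pics/crop1.png

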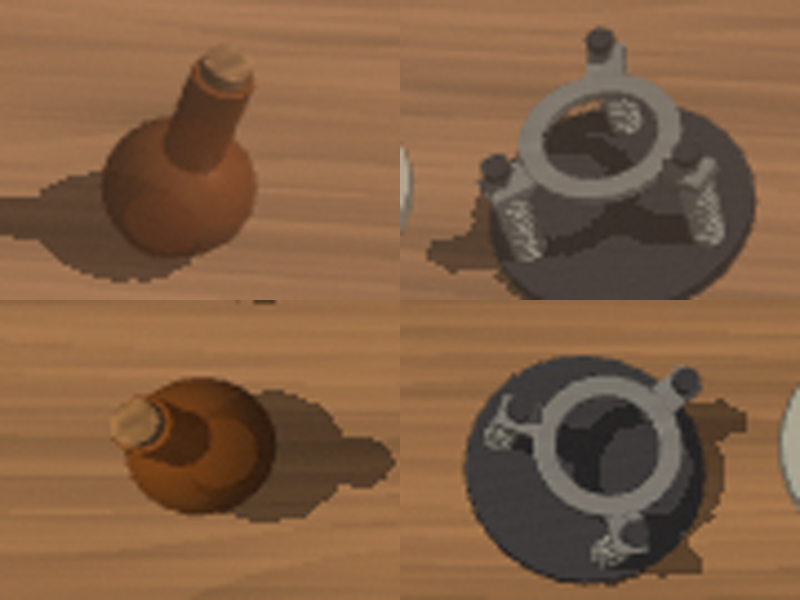

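The crop confirms an upright flask and a plain steel ring on a dark base. In world coordinates the flask is at about (483.5, 267), with its fitted belly centre at z≈38.5 (39 expected). The ring axis from the post tips is about (568, -244.5), with tip radius 51.5 (52 expected) and ring top 71.5 (72 expected).

```bash
cat > go.py <<'E'
import sys
from h import *
# args: x y z yaw_deg [tilt about tool x deg]
a=list(map(float,sys.argv[1:])); s=r.observe()
M=R.from_euler('xyz',s["tcp_rot"]); T=R.from_euler('xyz',[np.pi,0,np.radians(a[3])])
if len(a)>4: T=T*R.from_euler('x',a[4],degrees=True)
print("off",(M.inv().apply(np.array(a[:3])-s["tcp_pos"])/1000).round(4),"rot",((M.inv()*T).as_rotvec()/2/np.pi).round(4),"t",s["time"])
E
python3 go.py 500 -150 270 70; python3 go.py 483.5 267 190 118.9
```

```text
off [ 0.4211 -0.316  -0.0392] rot [-0.0003 -0.0002 -0.1402] t 0.1
off [ 0.5449 -0.7144  0.0416] rot [-2.00e-04 -3.00e-04 -2.76e-01] t 0.1
```

```bash
for i in 1 2; do :; done
python3 -m crank '[{"offset":[0.042,-0.032,-0.04],"delta_rot":[0,0,-0.028],"jaw":1},{"offset":[0.084,-0.064,-0.04],"delta_rot":[0,0,-0.056],"jaw":1},{"offset":[0.13,-0.1,-0.04],"delta_rot":[0,0,-0.084],"jaw":1},{"offset":[0.18,-0.135,-0.04],"delta_rot":[0,0,-0.112],"jaw":1},{"offset":[0.22,-0.17,-0.04],"delta_rot":[0,0,-0.14],"jaw":1}]'
python3 go.py 500 -150 270 70; python3 go.py 483.5 267 190 118.9
```

```text
time: 0.72
tcp_pos: [360.2, -353.3, 270.8]
tcp_rot: [-3.141, -0.001, 1.227]
ft_force: [0.9, 0.3, -0.1]
width: 85.2
finger_force: 0.0
off [0.2385 0.063  0.0009] rot [-0.     -0.0001  0.0008] t 0.725
off [ 0.6254 -0.0932  0.0812] rot [ 0.000e+00 -1.000e-04 -1.351e-01] t 0.725
```

```bash
python3 -m crank '[{"offset":[0.06,0.016,0],"delta_rot":[0,0,0],"jaw":1},{"offset":[0.12,0.032,0],"delta_rot":[0,0,0],"jaw":1},{"offset":[0.18,0.048,0],"delta_rot":[0,0,0],"jaw":1},{"offset":[0.238,0.063,0],"delta_rot":[0,0,-0.01],"jaw":1},{"offset":[0.297,0.038,0],"delta_rot":[0,0,-0.035],"jaw":1}]'
python3 go.py 483.5 267 190 118.9
```

```text
time: 1.35
tcp_pos: [498.1, -89.1, 270.4]
tcp_rot: [-3.14, -0.001, 1.445]
ft_force: [1.2, -0.1, 0.3]
width: 85.3
finger_force: 0.0
off [ 0.3514 -0.0589  0.0807] rot [-0.0002 -0.0002 -0.1003] t 1.35
```

```bash
python3 -m crank '[{"offset":[0.06,-0.01,0],"delta_rot":[0,0,-0.025],"jaw":1},{"offset":[0.12,-0.02,0],"delta_rot":[0,0,-0.05],"jaw":1},{"offset":[0.18,-0.03,0],"delta_rot":[0,0,-0.075],"jaw":1},{"offset":[0.24,-0.04,0.02],"delta_rot":[0,0,-0.1],"jaw":1},{"offset":[0.297,-0.05,0.04],"delta_rot":[0,0,-0.1],"jaw":1}]'
python3 go.py 483.5 267 190 118.9
```

```text
time: 1.98
tcp_pos: [485.8, 211.8, 231.0]
tcp_rot: [3.141, 0.0, 2.07]
ft_force: [0.1, -0.2, 0.3]
width: 85.7
finger_force: 0.0
off [0.0496 0.0244 0.041 ] rot [ 0.0001  0.0001 -0.0009] t 1.975
```

```bash
python3 -m crank '[{"offset":[0.045,0.024,0.02],"delta_rot":[0,0,0],"jaw":1},{"offset":[0.045,0.024,0.04],"delta_rot":[0,0,0],"jaw":1},{"offset":[0.045,0.024,0.04],"delta_rot":[0,0,0],"jaw":1},{"offset":[0.045,0.024,0.04],"delta_rot":[0,0,0],"jaw":1}]'
python3 go.py 483.5 267 82 118.9
python3 - <<'E'
from h import *
a=r.capture("scene")["img"]; b=r.capture("top")["img"]
k=lambda i,x,y:cv2.resize(i[y:y+150,x:x+100],(400,600),interpolation=cv2.INTER_CUBIC)
cv2.imwrite("pics/pre.png",np.hstack([k(a,400,80),k(b,120,150)]))
E
```

```text
time: 2.48
tcp_pos: [486.3, 259.8, 192.0]
tcp_rot: [3.141, 0.0, 2.067]
ft_force: [-0.1, 0.1, -0.1]
width: 85.4
finger_force: 0.0
off [0.0077 0.0009 0.11  ] rot [ 0.0001  0.0001 -0.0013] t 2.475
```

View pics/pre.png

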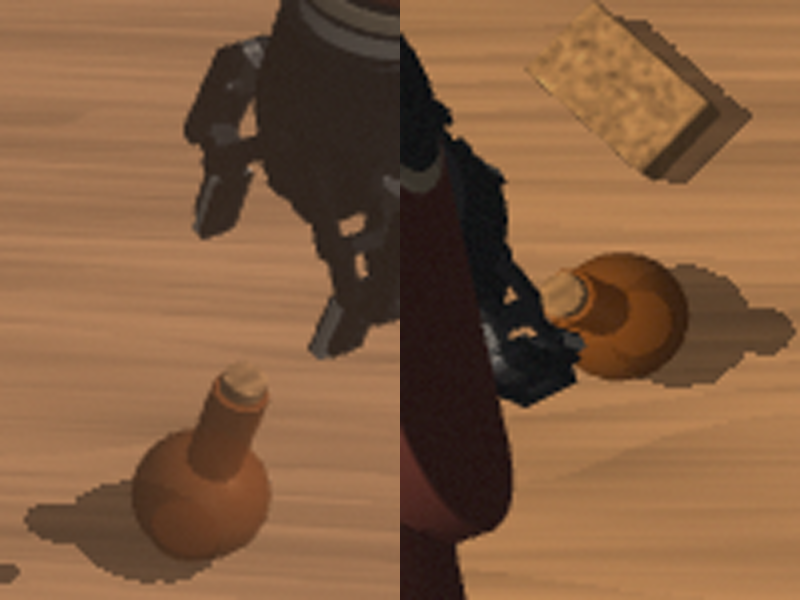

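The fingers straddle the neck line at scene crop (225,375), so I'll align in xy and descend.

```bash
python3 -m crank '[{"offset":[0.0077,0.001,0.02],"delta_rot":[0,0,0],"jaw":1},{"offset":[0.0077,0.001,0.05],"delta_rot":[0,0,0],"jaw":1},{"offset":[0.0077,0.001,0.08],"delta_rot":[0,0,0],"jaw":1},{"offset":[0.0077,0.001,0.11],"delta_rot":[0,0,0],"jaw":1},{"offset":[0.0077,0.001,0.11],"delta_rot":[0,0,0],"jaw":1}]' 60
python3 -m crank '[{"offset":[0,0,0],"delta_rot":[0,0,0],"jaw":1},{"offset":[0,0,0],"delta_rot":[0,0,0],"jaw":0}]'
python3 go.py 483.5 267 81 118.9
```

```text
time: 3.2
tcp_pos: [480.2, 267.0, 77.6]
tcp_rot: [-3.134, -0.001, 2.068]
ft_force: [-1.0, 0.8, -0.8]
width: 85.6
finger_force: 0.0
time: 3.45
tcp_pos: [484.1, 268.5, 83.2]
tcp_rot: [3.139, 0.0, 2.069]
ft_force: [0.2, -0.6, 0.1]
width: 69.5
finger_force: 0.0
off [-0.001  -0.0013  0.0022] rot [ 0.0005  0.0001 -0.0011] t 3.45
```

```bash
python3 -m crank '[{"offset":[-0.001,-0.001,0.001],"delta_rot":[0,0,0],"jaw":-0.1},{"offset":[-0.001,-0.001,0.001],"delta_rot":[0,0,0],"jaw":-0.25},{"offset":[-0.001,-0.001,0.001],"delta_rot":[0,0,0],"jaw":-1},{"offset":[-0.001,-0.001,0.001],"delta_rot":[0,0,0],"jaw":-1},{"offset":[-0.001,-0.001,0.001],"delta_rot":[0,0,0],"jaw":-1}]' 60
python3 -m crank '[{"offset":[0,0,0],"delta_rot":[0,0,0],"jaw":-1},{"offset":[0,0,0],"delta_rot":[0,0,0],"jaw":-1},{"offset":[0,0,0],"delta_rot":[0,0,0],"jaw":-1}]'
```

```text
time: 4.08
tcp_pos: [483.1, 266.9, 81.0]
tcp_rot: [3.14, 0.0, 2.069]
ft_force: [0.1, 0.8, 3.2]
width: 28.7
finger_force: 59.0
time: 4.45
tcp_pos: [483.1, 266.9, 81.0]
tcp_rot: [3.14, 0.0, 2.069]
ft_force: [0.2, 0.3, 5.5]
width: 28.7
finger_force: 59.0
```

```bash
python3 -m crank '[{"offset":[0,0,-0.02],"delta_rot":[0,0,0],"jaw":-1},{"offset":[0,0,-0.06],"delta_rot":[0,0,0],"jaw":-1},{"offset":[0,0,-0.11],"delta_rot":[0,0,0],"jaw":-1},{"offset":[0,0,-0.16],"delta_rot":[0,0,0],"jaw":-1},{"offset":[0,0,-0.2],"delta_rot":[0,0,0],"jaw":-1}]'
python3 -m crank '[{"offset":[0,0,0],"delta_rot":[0,0,0],"jaw":-1},{"offset":[0,0,0],"delta_rot":[0,0,0],"jaw":-1},{"offset":[0,0,0],"delta_rot":[0,0,0],"jaw":-1}]'
python3 - <<'E'
from m import *
for n in("scene","top"):
    c=r.capture(n); cv2.imwrite(f"pics/lift_{n}.png",c["img"])
E

```

```text
time: 5.08
tcp_pos: [482.0, 266.5, 282.5]
tcp_rot: [3.142, -0.0, 2.069]
ft_force: [0.1, -0.2, -2.5]
width: 28.9
finger_force: 59.5
time: 5.45
tcp_pos: [481.4, 266.2, 277.4]
tcp_rot: [-3.137, -0.001, 2.069]
ft_force: [0.0, -0.2, -2.3]
width: 28.9
finger_force: 59.8
```

View pics/lift_scene.png

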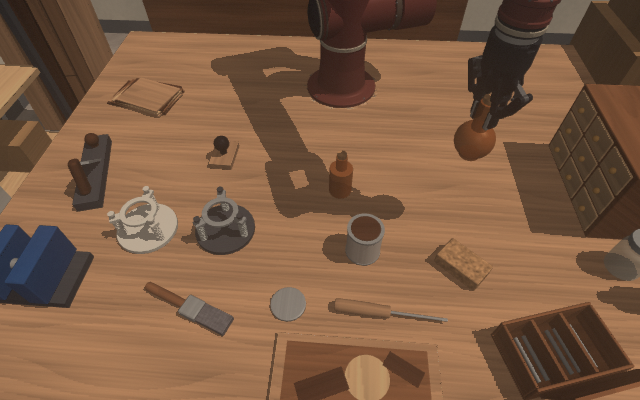

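The flask hangs upright from the gripper, belly at (475,140), and nothing else has moved. Next is the 40° tip about the tool's x axis.

```bash
python3 -m crank '[{"offset":[0,0,0],"delta_rot":[-0.02,0,0],"jaw":-1},{"offset":[0,0,0],"delta_rot":[-0.045,0,0],"jaw":-1},{"offset":[0,0,0],"delta_rot":[-0.07,0,0],"jaw":-1},{"offset":[0,0,0],"delta_rot":[-0.095,0,0],"jaw":-1},{"offset":[0,0,0],"delta_rot":[-0.111,0,0],"jaw":-1}]'
python3 -m crank '[{"offset":[0,0,0],"delta_rot":[0,0,0],"jaw":-1},{"offset":[0,0,0],"delta_rot":[0,0,0],"jaw":-1},{"offset":[0,0,0],"delta_rot":[0,0,0],"jaw":-1},{"offset":[0,0,0],"delta_rot":[0,0,0],"jaw":-1},{"offset":[0,0,0],"delta_rot":[0,0,0],"jaw":-1}]'
python3 - <<'E'
from h import *
a=r.capture("scene")["img"]
cv2.imwrite("pics/tip.png",cv2.resize(a[60:200,400:580],(720,560)))
E
python3 go.py 483 267 280 118.5
```

```text
time: 6.18
tcp_pos: [481.3, 266.2, 278.2]
tcp_rot: [2.444, -0.0, 2.069]
ft_force: [-0.6, 0.2, -2.5]
width: 28.4
finger_force: 60.2
time: 6.8
tcp_pos: [482.8, 266.8, 280.6]
tcp_rot: [2.445, 0.0, 2.069]
ft_force: [0.1, -0.2, -1.9]
width: 28.6
finger_force: 60.3
off [ 0.0001 -0.0001  0.0006] rot [ 1.11e-01 -0.00e+00  1.00e-04] t 6.85
```

View pics/tip.png

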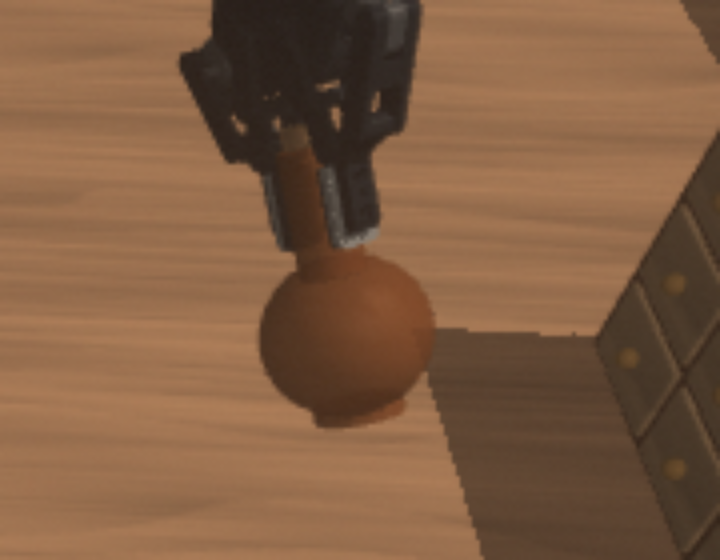

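The flask is tipped about 40° with its foot towards the camera (360,415), and the neck is still in line with the pads (300,190). I'll bring it upright and measure it in the gripper.

```bash
python3 -m crank '[{"offset":[0,0,0],"delta_rot":[0.02,0,0],"jaw":-1},{"offset":[0,0,0],"delta_rot":[0.045,0,0],"jaw":-1},{"offset":[0,0,0],"delta_rot":[0.07,0,0],"jaw":-1},{"offset":[0,0,0],"delta_rot":[0.095,0,0],"jaw":-1},{"offset":[0,0,0],"delta_rot":[0.111,0,0],"jaw":-1}]'
python3 -m crank '[{"offset":[0,0,0],"delta_rot":[0,0,0],"jaw":-1},{"offset":[0,0,0],"delta_rot":[0,0,0],"jaw":-1},{"offset":[0,0,0],"delta_rot":[0,0,0],"jaw":-1},{"offset":[0,0,0],"delta_rot":[0,0,0],"jaw":-1},{"offset":[0,0,0],"delta_rot":[0,0,0],"jaw":-1}]'
cat > fl.py <<'E'
from m import *
# belly centre in each camera: sphere fit of points just below the TCP
def belly(n):
    c=r.capture(n); X=cloud(c); s=r.observe(); t=s["tcp_pos"]; e=t-[0,0,41]
    P=X[(np.linalg.norm(X-e,axis=2)<48)&(X[...,2]<t[2]-12)&(c["range_z"]>0)]
    f=lambda x:np.linalg.norm(P-x,axis=1)-38
    q=least_squares(f,e,loss='soft_l1'); return q.x,np.std(q.fun),len(P),t
for n in("scene","top"):
    b,sd,k,t=belly(n); print(n,b.round(1),sd.round(2),k,"rel tcp",(b-t).round(1))
E
python3 fl.py; python3 go.py 568 -244.5 280 67
```

```text
time: 7.48
tcp_pos: [483.8, 267.3, 280.9]
tcp_rot: [-3.14, 0.0, 2.069]
ft_force: [-0.8, -0.4, -2.9]
width: 28.8
finger_force: 60.2
time: 8.1
tcp_pos: [482.4, 266.5, 280.6]
tcp_rot: [3.141, 0.0, 2.069]
ft_force: [0.2, 0.4, -2.2]
width: 28.7
finger_force: 60.5
scene [482.5 265.9 238.4] 1.21 1029 rel tcp [  0.1  -0.7 -42.2]
top [482.4 266.9 237.8] 0.86 716 rel tcp [ -0.1   0.3 -42.7]
off [-0.4899 -0.169   0.0005] rot [ 1.000e-04 -0.000e+00  1.431e-01] t 8.2
```

```bash
python3 -m crank '[{"offset":[-0.03,-0.01,0],"delta_rot":[0,0,0.015],"jaw":-1},{"offset":[-0.075,-0.026,0],"delta_rot":[0,0,0.035],"jaw":-1},{"offset":[-0.125,-0.043,0],"delta_rot":[0,0,0.055],"jaw":-1},{"offset":[-0.175,-0.06,0],"delta_rot":[0,0,0.075],"jaw":-1},{"offset":[-0.225,-0.078,0],"delta_rot":[0,0,0.095],"jaw":-1}]'
python3 go.py 568 -244.5 280 67
```

```text
time: 8.82
tcp_pos: [521.6, 30.1, 280.6]
tcp_rot: [3.141, -0.0, 1.468]
ft_force: [1.1, -0.7, -2.7]
width: 28.4
finger_force: 60.4
off [-0.2684  0.0744  0.0006] rot [ 0.0001 -0.      0.0475] t 8.825
```

```bash
python3 -m crank '[{"offset":[-0.05,0.014,0],"delta_rot":[0,0,0.015],"jaw":-1},{"offset":[-0.1,0.028,0],"delta_rot":[0,0,0.03],"jaw":-1},{"offset":[-0.15,0.042,0],"delta_rot":[0,0,0.047],"jaw":-1},{"offset":[-0.2,0.055,0],"delta_rot":[0,0,0.047],"jaw":-1},{"offset":[-0.24,0.067,0],"delta_rot":[0,0,0.047],"jaw":-1}]'
python3 -m crank '[{"offset":[0,0,0],"delta_rot":[0,0,0],"jaw":-1},{"offset":[0,0,0],"delta_rot":[0,0,0],"jaw":-1},{"offset":[0,0,0],"delta_rot":[0,0,0],"jaw":-1}]'
python3 go.py 568 -244.5 180 67
```

```text
time: 9.45
tcp_pos: [564.5, -215.8, 280.4]
tcp_rot: [3.141, 0.0, 1.175]
ft_force: [1.0, 0.5, -2.3]
width: 28.9
finger_force: 60.4
time: 9.82
tcp_pos: [564.5, -212.6, 280.5]
tcp_rot: [3.142, -0.0, 1.178]
ft_force: [-0.3, 0.7, -1.5]
width: 28.8
finger_force: 60.5
off [-0.0282  0.0155  0.1005] rot [ 0.     -0.      0.0013] t 9.825
```

```bash
python3 -m crank '[{"offset":[-0.028,0.0155,0],"delta_rot":[0,0,0],"jaw":-1},{"offset":[-0.028,0.0155,0.03],"delta_rot":[0,0,0],"jaw":-1},{"offset":[-0.028,0.0155,0.07],"delta_rot":[0,0,0],"jaw":-1},{"offset":[-0.028,0.0155,0.105],"delta_rot":[0,0,0],"jaw":-1},{"offset":[-0.028,0.0155,0.105],"delta_rot":[0,0,0],"jaw":-1}]'
python3 -m crank '[{"offset":[0,0,0],"delta_rot":[0,0,0],"jaw":-1},{"offset":[0,0,0],"delta_rot":[0,0,0],"jaw":-1},{"offset":[0,0,0],"delta_rot":[0,0,0],"jaw":-1}]'
python3 fl.py
python3 - <<'E'
from m import *
k=[]
for n,(x,y) in (("scene",(150,90)),("top",(310,110))):
    c=r.capture(n); X=cloud(c); cv2.imwrite(f"pics/ov_{n}.png",c["img"]); k.append(cv2.resize(c["img"][y:y+180,x:x+130],(400,554)))
    # post tips and ring top with flask above
    P=X[(np.abs(X[...,0]-568)<75)&(np.abs(X[...,1]+244)<75)&(X[...,2]>80)&(X[...,2]<90)]
    t=np.array([[517,-253.5],[586,-196],[601,-283.5]])
    for q in t:
        m=np.linalg.norm(P[:,:2]-q,axis=1)<11; print(n,P[m].mean(0).round(1) if m.any() else None,m.sum())
cv2.imwrite("pics/ov.png",np.hstack(k))
E
python3 go.py 568 -244.5 141 67
```

```text
time: 10.45
tcp_pos: [566.0, -243.2, 171.6]
tcp_rot: [-3.134, -0.001, 1.178]
ft_force: [-0.3, 0.8, -2.1]
width: 28.6
finger_force: 60.4
time: 10.82
tcp_pos: [568.8, -245.9, 177.4]
tcp_rot: [3.139, 0.0, 1.177]
ft_force: [1.6, 0.7, -2.3]
width: 28.9
finger_force: 60.4
scene [ 569.7 -247.   134.9] 1.13 766 rel tcp [  1.   -1.2 -41.9]
top [ 568.4 -245.8  135.4] nan 0 rel tcp [  0.   0. -41.]
scene None 0
scene [ 587.5 -195.5   85.6] 36
scene [ 603.  -284.1   85.5] 38
top None 0
top [ 584.9 -194.7   86.4] 27
top None 0
off [ 0.001  -0.0006  0.0348] rot [0.0001 0.     0.0011] t 11.025
  ret = _var(a, axis=axis, dtype=dtype, out=out, ddof=ddof,
  arrmean = um.true_divide(arrmean, div, out=arrmean,
  ret = ret.dtype.type(ret / rcount)
```

View pics/ov.png

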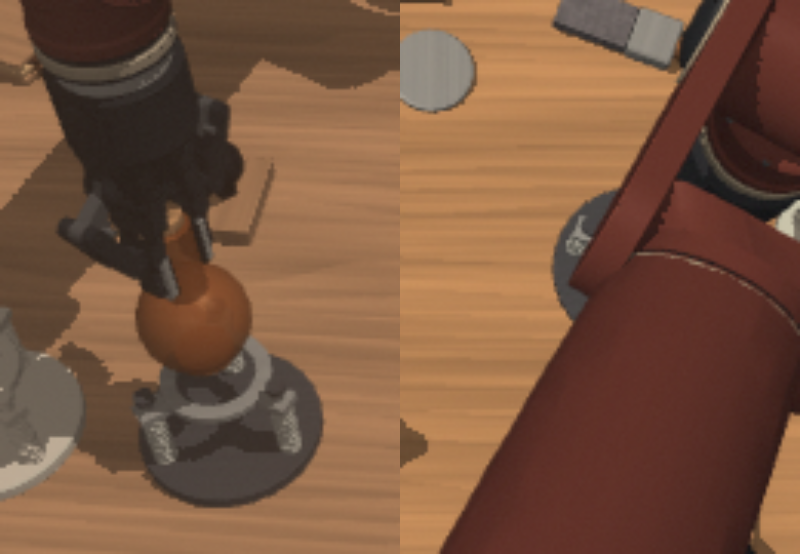

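The flask hangs just above the ring: belly (193,318) and ring (215,380) in the left crop. In the same camera the belly is 2 mm off the ring axis in y, so I'll correct that and descend slowly.

```bash
python3 -m crank '[{"offset":[0.0014,-0.0005,0.005],"delta_rot":[0,0,0],"jaw":-1},{"offset":[0.0014,-0.0005,0.012],"delta_rot":[0,0,0],"jaw":-1},{"offset":[0.0014,-0.0005,0.02],"delta_rot":[0,0,0],"jaw":-1},{"offset":[0.0014,-0.0005,0.026],"delta_rot":[0,0,0],"jaw":-1},{"offset":[0.0014,-0.0005,0.03],"delta_rot":[0,0,0],"jaw":-1}]' 90
python3 -m crank '[{"offset":[0,0,0],"delta_rot":[0,0,0],"jaw":-1},{"offset":[0,0,0.003],"delta_rot":[0,0,0],"jaw":-1},{"offset":[0,0,0.006],"delta_rot":[0,0,0],"jaw":-1},{"offset":[0,0,0.008],"delta_rot":[0,0,0],"jaw":-1},{"offset":[0,0,0.008],"delta_rot":[0,0,0],"jaw":-1}]'
python3 -m crank '[{"offset":[0,0,0],"delta_rot":[0,0,0],"jaw":-1},{"offset":[0,0,0],"delta_rot":[0,0,0],"jaw":-1},{"offset":[0,0,0],"delta_rot":[0,0,0],"jaw":-1}]'
python3 fl.py 2>/dev/null
```

```text
time: 11.65
tcp_pos: [567.8, -243.9, 144.6]
tcp_rot: [-3.141, -0.0, 1.176]
ft_force: [-0.1, -0.1, -1.6]
width: 28.6
finger_force: 88.7
time: 12.28
tcp_pos: [568.2, -244.2, 137.9]
tcp_rot: [3.141, 0.0, 1.176]
ft_force: [-1.9, 0.8, 2.0]
width: 28.0
finger_force: 88.7
time: 12.65
tcp_pos: [568.2, -244.1, 137.6]
tcp_rot: [3.141, 0.0, 1.176]
ft_force: [-2.3, 1.1, 1.9]
width: 28.5
finger_force: 88.7
scene [ 569.6 -244.7   93.5] 2.3 905 rel tcp [  1.4  -0.6 -44. ]
top [ 568.2 -244.1   96.5] nan 0 rel tcp [  0.   0. -41.]
```

Contact is made at the expected height, with about 2.5 N of side force. I'll ease that and press down.

```bash
python3 -m crank '[{"offset":[0,-0.001,0.002],"delta_rot":[0,0,0],"jaw":-1},{"offset":[0,-0.001,0.006],"delta_rot":[0,0,0],"jaw":-1},{"offset":[0,-0.001,0.01],"delta_rot":[0,0,0],"jaw":-1},{"offset":[0,-0.001,0.014],"delta_rot":[0,0,0],"jaw":-1},{"offset":[0,-0.001,0.014],"delta_rot":[0,0,0],"jaw":-1}]'
python3 -m crank '[{"offset":[0,0,0],"delta_rot":[0,0,0],"jaw":-1},{"offset":[0,0,0.003],"delta_rot":[0,0,0],"jaw":-1},{"offset":[0,0,0.006],"delta_rot":[0,0,0],"jaw":-1},{"offset":[0,0,0.006],"delta_rot":[0,0,0],"jaw":-1},{"offset":[0,0,0.006],"delta_rot":[0,0,0],"jaw":-1}]'
```

```text
time: 13.38
tcp_pos: [567.6, -243.9, 123.7]
tcp_rot: [3.14, 0.0, 1.176]
ft_force: [-0.6, -0.1, 5.7]
width: 28.1
finger_force: 89.2
time: 14.0
tcp_pos: [567.7, -244.0, 118.4]
tcp_rot: [3.14, 0.0, 1.176]
ft_force: [-1.4, 0.7, 7.3]
width: 27.7
finger_force: 89.2
```

```bash
python3 -m crank '[{"offset":[0,-0.0005,0.001],"delta_rot":[0,0,0],"jaw":-1},{"offset":[0,-0.0005,0.002],"delta_rot":[0,0,0],"jaw":-1},{"offset":[0,-0.0005,0.003],"delta_rot":[0,0,0],"jaw":-1},{"offset":[0,-0.0005,0.003],"delta_rot":[0,0,0],"jaw":-1},{"offset":[0,-0.0005,0.003],"delta_rot":[0,0,0],"jaw":-1}]'
python3 -m crank '[{"offset":[0,0,0.001],"delta_rot":[0,0,0],"jaw":-1},{"offset":[0,0,0.002],"delta_rot":[0,0,0],"jaw":-1},{"offset":[0,0,0.002],"delta_rot":[0,0,0],"jaw":-1},{"offset":[0,0,0.002],"delta_rot":[0,0,0],"jaw":-1}]'
```

```text
time: 14.62
tcp_pos: [567.6, -243.9, 115.8]
tcp_rot: [3.139, 0.0, 1.176]
ft_force: [-1.5, 0.2, 7.8]
width: 28.2
finger_force: 89.2
time: 15.12
tcp_pos: [567.7, -244.0, 115.0]
tcp_rot: [3.139, 0.0, 1.177]
ft_force: [-2.2, -0.2, 12.3]
width: 28.6
finger_force: 90.2
```

```bash
python3 fl.py 2>/dev/null; python3 - <<'E'
from m import *
c=r.capture("scene"); X=cloud(c); cv2.imwrite("pics/end.png",cv2.resize(c["img"][110:270,150:310],(600,600)))
d=np.hypot(X[...,0]-569.3,X[...,1]+244.7); z=X[...,2]
P=z[(d>36)&(d<40)&(z>30)&(z<85)]; print("ring z hist",np.histogram(P,bins=np.arange(30,86,4)))
s=r.observe(); print(s["time"],s["ft_force"].round(1),s["tcp_pos"].round(1),s["finger_force"])
E
```

```text
scene [ 569.3 -244.7   71.1] 2.2 828 rel tcp [  1.6  -0.6 -43.9]
top [ 567.7 -244.    74. ] nan 0 rel tcp [  0.   0. -41.]
ring z hist (array([ 0,  0,  6, 36, 63,  8,  0,  0, 16, 23, 26, 45, 32]), array([30, 34, 38, 42, 46, 50, 54, 58, 62, 66, 70, 74, 78, 82]))
15.275 [-3.   1.1 12.9] [ 567.7 -244.   115. ] 90.18434286117554
```

View pics/end.png

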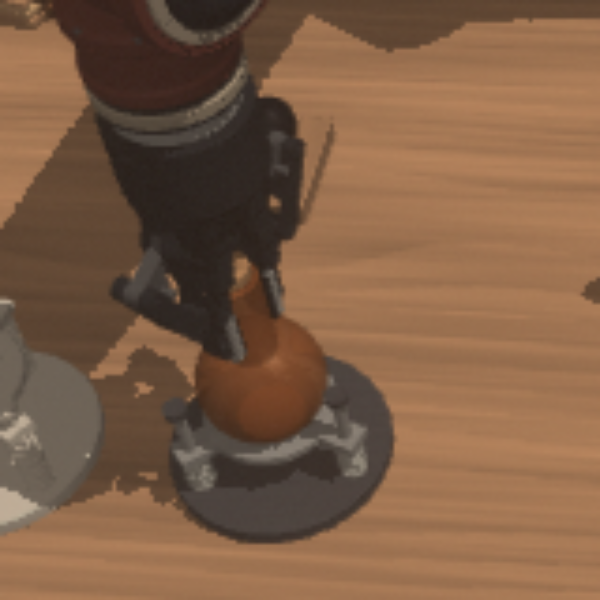

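The belly is seated in the ring at (262,400). The ring is down at z≈48 between the posts, which is the lower stop, and it takes about 15 N while the flask stays upright. Handing in.

```bash
python3 -c "
from bench import r
print(r.sign_off())"
```

```text
the job is handed in; nothing more can be done
None
```

I tipped the flask to 40° and back upright, then handed in with it held upright in the ring, which measured z≈48 mm (its lower stop) under about 15 N; no verdict came back.

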